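# Unlock a docked spin scrubber, pull its handle to the second stop and hold it ready

### The job

Get the cordless scrubber ready for reaching high: twist the dock's spring-loaded release knob clockwise all the way to its stop and let go so that it springs back, then take the scrubber by its handle with the orange button squeezed in and pull straight up, past the first stop, until the handle is fully out at its second stop and the brush comes up out of the dock. Finish while still holding it by the handle, upright and still, fully extended and with the brush clear above the dock, touching nothing else. Leave the bottle, mug, spare brushes and remote where they are.

Things in the scene. Friction and masses are not known exactly. Their poses are not given: they have to be found in the camera images.
- dock: Charging dock fixed on the counter, 130 mm (its x) by 270 mm (its y), origin on the counter. White control head (y -130 to +30 mm, 68 mm high) with the release knob at y = -60 mm; dark grey tray (y +30 to +140 mm, 40 mm high) with a round well, 67 mm wide, 32 mm deep, at x = 0, y = +85 mm, in which the scrubber stands.
- latch_bolt (a joint): How far the steel latch bolt is drawn back into the dock's head (m): 0 at the start, out over the scrubber's grey flange (1.5 mm above it), so that the scrubber cannot be lifted out. Turning the knob to its stop draws it back 14 mm, clear of the flange, and it stays back when the knob springs home.
- release_knob (a joint): Angle of the black release knob (rad): 0 at rest, grows clockwise seen from above, stop at 1.05 (60 degrees). A spring turns it back to 0 when let go (0.04 N m at rest, 0.13 N m at the stop).
- knob_grip (a point): On the knob's vertical axis, 90 mm above the counter, 10 mm below the top of its bar grip. The bar is 44 mm long, 12 mm thick, 26 mm high (74 to 100 mm above the counter), on a disc 48 mm across. The point's x axis lies along the bar (orange mark at its +x end) and turns with it; at rest it is the dock's x axis.
- scrubber: Cordless spin scrubber, loose, about 0.54 kg, 202 mm tall with the handle in, brush down in the well. Origin under the brush's centre, 8 mm above the counter at the start; z up along it; x towards the handle's orange button. Brush 62 mm across, 30 mm high; grey flange 70 mm across at 36 to 44 mm; white motor body 50 mm across up to 88 mm; then a steel mast inside the teal handle.
- handle (a joint): How far the handle is drawn out (m): 0 in (start), first stop 0.045, second stop (fully out) 0.090. Locked at 0 and at both stops while the button is out; free while it is in by more than 3 mm. Then it slides up with 1 N of friction and the scrubber's weight keeps the body in the well until the second stop; pulling on lifts the whole scrubber.
- handle_grip (a point): On the axis of the teal handle at the button's height, 27 mm below the handle's top; moves with it (183 mm above the counter at the start). The handle is a vertical rounded bar, 34 mm (its x) by 30 mm (its y), 112 mm long, its top 210 mm above the counter at the start, with an orange mark on top on the button's side. Axes as the scrubber's.
- thumb_button (a joint): Travel of the orange lock button into the handle (m): 0 out, 0.005 fully in, flush with the handle's face. Spring 2.8 N at rest to 6.3 N fully in; comes out when let go.
- button_face (a point): Centre of the outer face of the orange button, 16 mm wide and 24 mm high, on the +x face of the handle, from which it stands out 5 mm (39 mm over button and handle; 34 mm with the button pressed in by a pad laid over it).
- brush_foot (a point): Centre of the underside of the scrubber's brush. The rim of the well is 40 mm above the counter.
- spray_bottle: Bystander: pale blue spray bottle, 72 mm across, 192 mm tall, behind the dock. Origin at the centre of its underside.
- spare_pad: Bystander: spare pad brush, 62 mm across, 36 mm tall, behind the dock. Origin at the centre of its underside.
- spare_cone: Bystander: spare cone brush, 55 mm across, 46 mm tall, behind the dock. Origin at the centre of its underside.
- mug: Bystander: white mug, 82 mm across, 92 mm tall, off the scrubber end of the dock. Origin at the centre of its underside.
- remote: Bystander: black remote control, 160 by 44 by 18 mm, lying on the robot's right. Origin at the centre of its underside.

How it is judged (in metres and radians):
On the way, in this order (a step that is already met when the one before it is completed fails the run):
1. the release knob is twisted clockwise to its stop (value of joint release_knob above 0.97 rad), for 0.1 s.
2. the knob is let go and has sprung back (value of joint release_knob below 0.08 rad and contact force between the fingers and release_knob below 0.2 N), for 0.1 s.
3. the handle is pulled out to its second stop (value of joint handle above 0.086 m), for 0.2 s.
At the end, for the whole second after the job is handed in: Held by the fingers alone: handle over 86 of its 90 mm out, brush foot over 45 mm above the counter (rim of the well at 40 mm) touching neither dock nor bystanders, upright within 0.2 rad, at rest (under 30 mm/s), knob back within 0.08 rad of rest (value of joint handle above 0.086 m and z of brush_foot in the frame of dock above 0.045 m and contact force between scrubber and the fingers above 3 N and contact force between scrubber and dock below 0.2 N and contact force between scrubber and spray_bottle below 0.2 N and contact force between scrubber and spare_pad below 0.2 N and contact force between scrubber and spare_cone below 0.2 N and contact force between scrubber and mug below 0.2 N and contact force between scrubber and remote below 0.2 N and angle between scrubber's own z axis and vertical below 0.2 rad and linear speed of scrubber below 0.03 m/s and value of joint release_knob below 0.08 rad); the arm keeps its last pose, push and grip.
It fails at once if a bystander is shoved or knocked over (moved more than 30 mm) (distance of any of spray_bottle, spare_pad, spare_cone, mug, remote from where it was at the start of the episode above 0.03 m).
It also fails if it takes over 54 s, if anything falls off the work surface, if the arm or the gripper's body presses on something with over 40 N, if the wrist force passes 120 N, or if a joint passes its speed limit or range.

### The arm

A 6-joint arm with a two-finger parallel gripper is mounted at the origin on the work surface. World frame = base frame: x ahead of the robot, y to its left, z up, the work surface at z = 0. Lengths are in m, angles in degrees, forces in N, time in s.
With the tool pointing down it reaches from about 0.425 to 0.95 m from the base axis. Payload 3.5 kg.
Tool frame: the origin (TCP) lies between the finger pads; the fingertips stand 22 mm ahead of it and the grasp point (between the pads) lies 3 mm ahead of it; z points along the fingers, y is the line along which they close (so a half turn about z gives the same grasp; the last joint's range is limited). The gripper opens to 85 mm and grips with 20 to 120 N. Pads are 22 mm wide; open, the fingers measure 114 mm over their backs; the gripper's body (76 mm by 85 mm) begins 54 mm behind the grasp point. The pads swing forward as they close: fully open they stand 13 mm farther back than shut.
Start: joints at [57.811, 16.404, 90.338, -0, 73.258, -8.594], TCP at [0.27, 0.619, 0.253] pointing down, gripper open.
Joint ranges: [-158.93, 158.93], [-51.34, 127.21], [12.03, 142.37], [-87.48, 267.48], [13.55, 161.25], [-162.69, 162.69]. Speed limits (degrees/s): [159.86, 159.86, 180, 180, 180, 180].

### API

Orientations are given as [roll, pitch, yaw] about the fixed x, y, z axes, in that order (R = Rz(yaw) Ry(pitch) Rx(roll)).
In Python, from cell import bot, eoat, vision, readout gives the robot as it stands. The module is installed in compiled form; this text tells all that it offers. Calls block until the motion is done:
- bot.move_pose(position, orientation): joint-space move of the TCP to a pose.
- bot.move_straight(position, orientation=None, speed=0.15, f_stop=None): straight line of the TCP; orientation=None keeps the orientation; speed is the mean speed in m/s. With f_stop (N) it stops when the force on the tool has changed by that much, and returns True; else False.
- bot.movej(angles): joint-space move.
- eoat.open_jaws() and eoat.grasp(): open the fingers fully, or close them until they stop; the grip force is fixed at half the most.
- bot.hold(seconds).
- bot.solve_ik(position, orientation): joint angles nearest the present ones, or None.
- vision.snapshot(name): name is "side" or "top" or "wrist"; returns a dict with "image" (480x640x3 uint8, blue, green, red), "camera_matrix" (3x3 intrinsics, pixels), "k1" (the pictures are not rectified: a ray, as slopes to the right and down, at radius r is drawn at 1 + k1 r^2 times it, then the intrinsics apply), "eye" and "rotation" of the camera in the world; the wrist camera has in their place "mount" (4x4, takes a point from camera to tool coordinates, whose origin is the TCP and whose axes are the flange's). Camera axes: x right, y down, z forward; pixel columns grow to the right and rows downward; lengths in m; the calibration is good to about 2 mm. A picture is of the moment at which its call begins: read the wrist's pose just before it. There is no depth.
A pose or a line that the arm cannot do raises bot.Unreachable and nothing moves.
- bot.job_done(): hands the job in; it is judged then, once.
Readings, each from a call of its own:
- readout.read_t(): time.
- readout.read_q(): joint angles.
- readout.read_joint_vel(): joint speeds.
- readout.read_tau(): joint torques, N m.
- readout.read_tcp_pos(): TCP position.
- readout.read_orientation(): TCP orientation.
- readout.read_ft_force(): force on the tool from outside, world axes, zero at the start.
- readout.read_moment(): the same for the moment, N m.
- readout.read_width(): finger opening in m.
- readout.read_grip_force(): force on a finger pad.
Only numpy, scipy, OpenCV 4.12 (cv2) and the standard library are available. Lean on these libraries where they do the work, as an engineer would, in place of code of your own. Each camera call takes 0.05 s, during which the arm holds its last target. There are 200 camera calls.

## Working session

There is one attempt and no reset: what is moved stays moved. The work goes in short steps, each a Python script; the robot and the scene stay as the last script left them, time stands still between calls to the robot, and variables do not carry over. Pictures are saved under pics/ and viewed, at most 10 in all, crops included, and the job is handed in when it is done.

```bash
mkdir -p pics; python3 - <<'E'
from cell import bot,eoat,vision,readout
import cv2,numpy as np
print(readout.read_tcp_pos(),readout.read_orientation(),readout.read_t())
for n in ("top","side","wrist"):
    s=vision.snapshot(n); cv2.imwrite(f"pics/{n}0.png",s["image"])
    print(n,{k:np.round(v,4).tolist() for k,v in s.items() if k!="image"})
E
```

```text
[0.26983614 0.61804954 0.25192431] [-1.79863676e+02 -1.95855768e-02  1.56405153e+02] 0.0
top {'camera_matrix': [[623.1515, 0.0, 322.5729], [0.0, 623.1515, 244.6014], [0.0, 0.0, 1.0]], 'k1': -0.1273, 'eye': [0.3084, -0.0211, 1.4951], 'rotation': [-168.6667, 0.0584, -89.0405]}
side {'camera_matrix': [[513.7195, 0.0, 311.4903], [0.0, 513.7195, 242.2544], [0.0, 0.0, 1.0]], 'k1': -0.022, 'eye': [0.3642, -0.8798, 0.9001], 'rotation': [-129.6192, 0.2362, -13.7463]}
wrist {'camera_matrix': [[380.9238, 0.0, 317.1534], [0.0, 380.9238, 238.0366], [0.0, 0.0, 1.0]], 'k1': -0.0241, 'mount': [[0.0004, -0.9609, -0.2769, 0.0715], [1.0, 0.0004, -0.0001, 0.001], [0.0002, -0.2769, 0.9609, -0.1202], [0.0, 0.0, 0.0, 1.0]]}
```

View pics/top0.png

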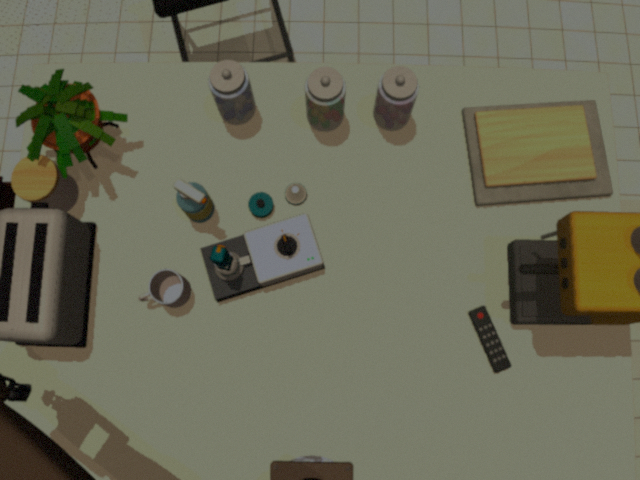

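View pics/side0.png

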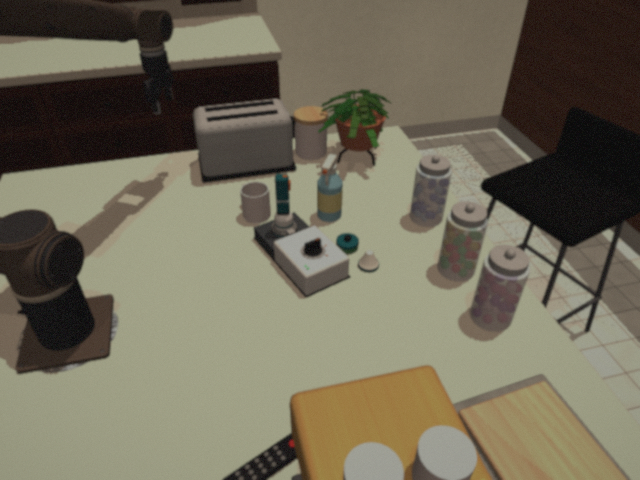

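Top view: dock with tray around (228,265), knob at (287,244), scrubber handle top around (220,250); the bottle (195,200), mug (168,288), pads (261,205),(296,193). I'll write ray-casting helpers, get a rough fix, then look from the wrist.

```bash
cat > h.py <<'E'
from cell import bot,eoat,vision,readout
import cv2,numpy as np
from scipy.spatial.transform import Rotation as Ro
R=lambda o:Ro.from_euler('xyz',o,degrees=True).as_matrix()
def snap(n):
    p,o=np.array(readout.read_tcp_pos()),readout.read_orientation()
    s=vision.snapshot(n)
    if n=="wrist":
        M=np.array(s["mount"]); s["C"]=R(o)@M[:3,:3]; s["E"]=p+R(o)@M[:3,3]
    else: s["C"]=R(s["rotation"]); s["E"]=np.array(s["eye"])
    return s
def ray(s,px):
    u=cv2.undistortPoints(np.array(px,float).reshape(-1,1,2),np.array(s["camera_matrix"]),np.array([s["k1"],0,0,0.]))[:,0]
    return np.c_[u,np.ones(len(u))]@s["C"].T
def onz(s,px,z):
    d=ray(s,px); return s["E"]+d*((z-s["E"][2])/d[:,2])[:,None]
def tri(s1,p1,s2,p2):
    a,b=ray(s1,[p1])[0],ray(s2,[p2])[0]
    t=np.linalg.lstsq(np.c_[a,-b],s2["E"]-s1["E"],rcond=None)[0]
    q,r=s1["E"]+t[0]*a,s2["E"]+t[1]*b
    return (q+r)/2,np.linalg.norm(q-r)
E
python3 - <<'E'
from h import *
s=snap("top")
for n,px,z in [("knob",(287,241),.1),("handle",(220,250),.21),("c1",(302,216),.068),("c2",(323,263),.068),("t1",(203,246),.04),("t2",(217,297),.04),("bottle",(187,190),.192),("mug",(168,288),.09),("pad",(261,204),.036),("cone",(296,191),.046)]:
    print(n,onz(s,[px],z)[0].round(4))
k=onz(s,[(287,241)],.1)[0]; h=onz(s,[(220,250)],.21)[0]
c=(k+h)/2
# wrist camera sits 71mm along tool +x; try yaws
for yaw in (-90,0,90,180):
    Rt=R([180,0,yaw]); M=Rt@np.array([.0715,0,-.12]); ax=Rt@np.array([-.2769,0,.9609])
    z=.42; p=np.array([c[0],c[1],.1])-M-ax*((z-.1+.12)/.9609); p[2]=z
    print(yaw,p,bot.solve_ik(p.tolist(),[180,0,yaw]))
cv2.imwrite("pics/topc.png",cv2.resize(s["image"][170:320,130:345],None,fx=3.5,fy=3.5,interpolation=cv2.INTER_CUBIC)*1)
E
```

```text
knob [0.595  0.0665 0.1   ]
handle [0.5507 0.2004 0.21  ]
c1 [0.6623 0.0348 0.068 ]
c2 [ 0.5508 -0.0166  0.068 ]
t1 [0.5918 0.2712 0.04  ]
t2 [0.4701 0.2315 0.04  ]
bottle [0.6864 0.2831 0.192 ]
mug [0.4828 0.337  0.09  ]
pad [0.6987 0.1362 0.036 ]
cone [0.7298 0.0516 0.046 ]
-90 [0.57286413 0.0781687  0.42      ] None
0 [0.62815776 0.13346233 0.42      ] [ 2.95520999e+00  8.07206378e+00  8.30303526e+01 -2.54444375e-14
  8.88975836e+01  9.29552100e+01]
90 [0.57286413 0.18875597 0.42      ] [ 8.60676679e+00  2.96123373e+00  8.85216534e+01 -2.54444375e-14
  8.85171129e+01  8.60676679e+00]
180 [0.5175705  0.13346233 0.42      ] [  3.5782191   -6.09013374  97.38177941   0.          88.70835433
 -86.4217809 ]
```

View pics/topc.png

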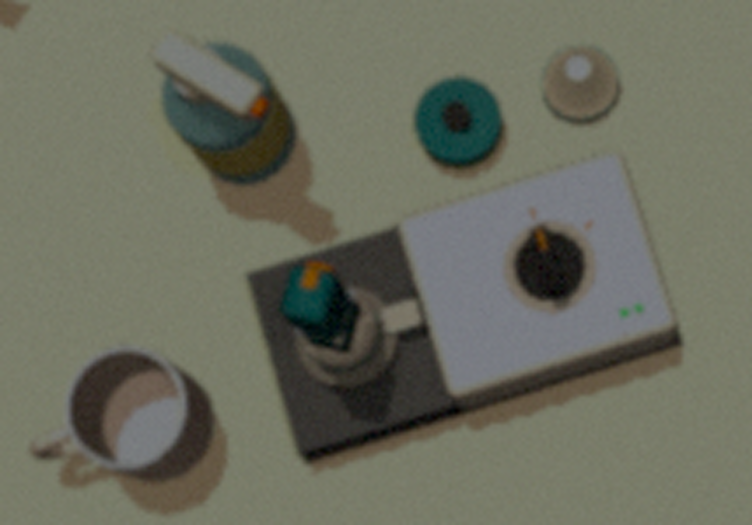

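Crop: white head with black knob (orange bar end pointing up/+x), teal handle with orange mark on its upper-right side, both roughly along dock x. Now a wrist view from above.

```bash
python3 - <<'E'
from h import *
bot.move_pose([.56,.19,.42],[180,0,107])
s=snap("wrist"); cv2.imwrite("pics/w1.png",s["image"])
np.savez("w1.npz",C=s["C"],E=s["E"],camera_matrix=s["camera_matrix"],k1=s["k1"],image=s["image"])
print(readout.read_tcp_pos(),readout.read_orientation(),readout.read_t(),s["E"])
E
```

```text
[0.55966318 0.1909154  0.41939701] [-1.79944774e+02 -1.94166597e-02  1.07091968e+02] 2.2083 [0.53822778 0.25928175 0.53966653]
```

View pics/w1.png

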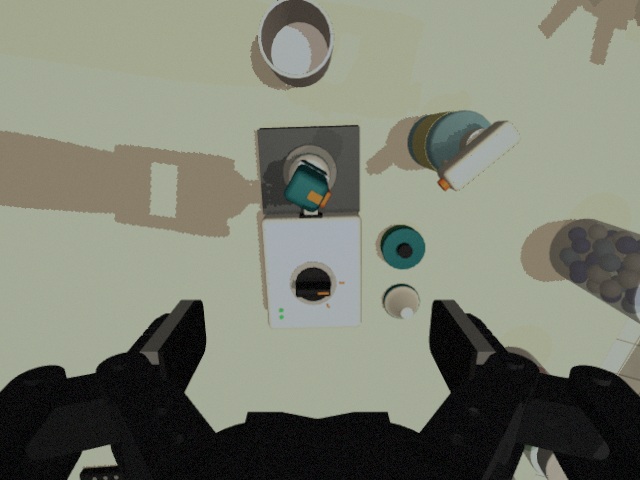

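Wrist view: head quad about (264,216)-(361,327), knob bar at (313,291) with mark at its right end, handle top around (307,187) with orange mark towards lower right (scrubber yawed relative to dock). Compute dock pose and take a second view with the camera directly over the handle.

```bash
python3 - <<'E'
from h import *
def head(s):
    hsv=cv2.cvtColor(s["image"],cv2.COLOR_BGR2HSV)
    m=((hsv[...,1]<40)&(hsv[...,2]>130)).astype(np.uint8)
    m=cv2.morphologyEx(m,cv2.MORPH_OPEN,np.ones((3,3)))
    cs,_=cv2.findContours(m,cv2.RETR_EXTERNAL,cv2.CHAIN_APPROX_NONE)
    for c in sorted(cs,key=cv2.contourArea)[::-1][:3]:
        P=onz(s,c[:,0].astype(float),.068)[:,:2]
        r=cv2.minAreaRect((P*1000).astype(np.float32)); print(cv2.contourArea(c),c[:,0].mean(0),r)
def orange(s,z):
    hsv=cv2.cvtColor(s["image"],cv2.COLOR_BGR2HSV)
    m=((hsv[...,0]>5)&(hsv[...,0]<20)&(hsv[...,1]>180)&(hsv[...,2]>100)).astype(np.uint8)
    n,l,st,ce=cv2.connectedComponentsWithStats(m)
    for i in range(1,n):
        if st[i,4]>8: print("or",st[i],ce[i].round(1),[onz(s,[ce[i]],z)[0,:2].round(4) for z in (.1,.21)])
s=dict(np.load("w1.npz")); s["k1"]=float(s["k1"])
head(s);orange(s,.1)
bot.move_pose([.571,.132,.36],[180,0,107])
s=snap("wrist"); cv2.imwrite("pics/w2.png",cv2.resize(s["image"][20:320,170:470],None,fx=2,fy=2,interpolation=cv2.INTER_CUBIC))
np.savez("w2.npz",C=s["C"],E=s["E"],camera_matrix=s["camera_matrix"],k1=s["k1"],image=s["image"])
print(s["E"],readout.read_t()); head(s);orange(s,.1)
E
```

```text
196633.0 [309.41843972 188.545846  ] ((576.666015625, 113.50930786132812), (931.6419677734375, 581.9996948242188), 16.921524047851562)
1301.5 [162.89403974 189.67549669] ((375.81024169921875, 132.939697265625), (33.38644027709961, 66.84864044189453), 9.698221206665039)
661.5 [ 90.81395349 461.80620155] ((339.4756774902344, -330.0703125), (103.16727447509766, 42.45111083984375), 45.133975982666016)
or [439 179   6   7  30] [441.5 181.9] [array([0.6929, 0.2453]), array([0.6542, 0.2488])]
or [443 184   6   6  19] [445.7 186.8] [array([0.6996, 0.2414]), array([0.6593, 0.2459])]
or [325 192   5   9  19] [327.5 195.5] [array([0.5717, 0.1912]), array([0.5633, 0.2083])]
or [320 201   6   6  16] [322.4 204.1] [array([0.5691, 0.1798]), array([0.5614, 0.1997])]
or [318 292   8   3  17] [321.5 292.8] [array([0.6015, 0.0719]), array([0.5857, 0.1188])]
[0.5495479  0.20052459 0.4791442 ] 2.6917
194873.0 [299.27780883 196.16517608] ((585.7633056640625, 75.42315673828125), (821.6119384765625, 507.8476257324219), 16.977001190185547)
1871.0 [155.65340909 191.50568182] ((399.8236999511719, 85.82882690429688), (37.606727600097656, 65.52507019042969), 2.9566802978515625)
669.0 [546.82692308 462.90384615] ((981.71875, -128.03125), (27.21977996826172, 84.46830749511719), 51.196502685546875)
or [479 109  10   8  53] [483.5 112.3] [array([0.6958, 0.2619]), array([0.6534, 0.2441])]
or [484 116  10   8  39] [488.8 119.2] [array([0.7032, 0.2576]), array([0.6586, 0.2411])]
or [337 124   6  12  28] [339.6 129.2] [array([0.5697, 0.2066]), array([0.5638, 0.2048])]
or [330 136   8   8  22] [333.4 139.6] [array([0.5669, 0.1956]), array([0.5619, 0.197 ])]
```

View pics/w2.png

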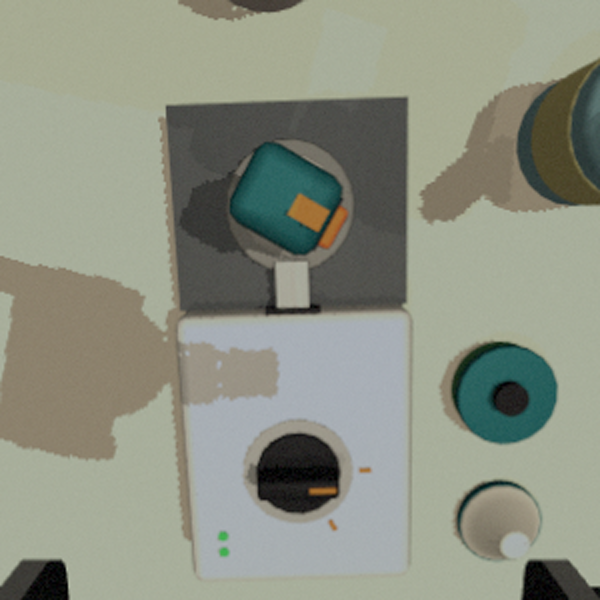

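Crop shows tray, handle (centre ≈(287,198) crop) rotated ~30° with button lower-right, and knob (298,473) at rest with bar along the dock's x. Measure precisely.

```bash
python3 - <<'E'
from h import *
s=dict(np.load("w2.npz")); s["k1"]=float(s["k1"])
im=s["image"].astype(int); hsv=cv2.cvtColor(s["image"],cv2.COLOR_BGR2HSV)
def big(m,lo,hi):
    m=cv2.morphologyEx(m.astype(np.uint8),cv2.MORPH_CLOSE,np.ones((3,3)))
    roi=np.zeros_like(m); roi[lo[1]:hi[1],lo[0]:hi[0]]=1
    cs,_=cv2.findContours(m*roi,cv2.RETR_EXTERNAL,cv2.CHAIN_APPROX_NONE)
    return max(cs,key=cv2.contourArea)[:,0].astype(float)
def rect(n,c,z):
    r=cv2.minAreaRect((onz(s,c,z)[:,:2]*1000).astype(np.float32)); print(n,r,c.min(0),c.max(0)); return r
blue=im[...,0]-im[...,2]
rect("head",big((blue>3)&(hsv[...,2]>100),(245,160),(390,315)),.068)
rect("tray",big(hsv[...,2]<95,(240,60),(380,180)),.04)
t=big((hsv[...,0]>75)&(hsv[...,0]<105)&(hsv[...,1]>90),(270,80),(350,155))
rect("teal",t,.21)
k=big(hsv[...,2]<45,(290,225),(345,285)); rect("knobdark",k,.09)
for n,px,z in [("HeadUL",(178,320),.068),("UR",(410,314),.068),("LR",(409,576),.068),("LL",(196,578),.068),("TrayUL",(166,105),.04),("UR",(408,98),.04),
  ("knobc",(298,472),.085),("collar",(299,471),.07),("mark",(309,212),.21),("flange",(291,204),.052)]:
    print(n,onz(s,[np.array(px)/2+[170,20]],z)[0,:2].round(4))
E
```

```text
head ((588.4320678710938, 78.62498474121094), (119.63717651367188, 149.09738159179688), 19.028867721557617) [262. 179.] [372. 307.]
tray ((544.6654663085938, 203.27993774414062), (128.22637939453125, 113.09941864013672), 19.01861000061035) [253.  69.] [372. 177.]
teal ((544.1723022460938, 205.54330444335938), (28.599002838134766, 32.6365852355957), 77.83782958984375) [285.  91.] [340. 146.]
knobdark ((588.9483032226562, 74.59468078613281), (42.30775833129883, 43.185386657714844), 17.012720108032227) [299. 237.] [338. 275.]
HeadUL [0.5045 0.1316]
UR [0.6229 0.1711]
LR [0.6737 0.025 ]
LL [ 0.5532 -0.0132]
TrayUL [0.4661 0.2364]
UR [0.5889 0.2775]
knobc [0.5899 0.0735]
collar [0.5918 0.0694]
mark [0.5534 0.2038]
flange [0.5451 0.2069]
```

```bash
python3 - <<'E'
from h import *
K=[.5917,.0692]
bot.move_pose(K+[.22],[180,0,19])
print(readout.read_q())
print("hit",bot.move_straight(K+[.101],[180,0,19],.08,f_stop=15))
f0=np.array(readout.read_ft_force()); eoat.grasp(); bot.hold(.2)
print("w",readout.read_width(),"df",np.array(readout.read_ft_force())-f0,readout.read_moment(),readout.read_t())
m0=readout.read_moment()[2]
for a in (15,30,45,55,58,60,62,64,66):
    q=bot.solve_ik(K+[.101],[180,0,19-a])
    if q is None: print("noik",a);break
    bot.movej(q)
    m=readout.read_moment()[2]; print(a,round(m-m0,3),readout.read_orientation()[2],np.round(readout.read_ft_force(),1))
    if abs(m-m0)>1.0: break
bot.hold(.3); print(readout.read_q(),readout.read_t())
E
```

```text
[-3.02014906e+00  8.14285376e+00  1.03481308e+02  9.11142463e-03
  6.82402128e+01  6.78831309e+01]
hit False
w 0.010782585651358551 df [ 0.81531451 -5.29135898 -0.59069733] [-0.73989503 -0.07161428 -0.10491629] 6.4833
15 0.151 4.043933587989686 [ 0.5 -6.1  1.3]
30 0.194 -10.945678314517956 [ 0.1 -6.2  0.4]
45 0.251 -25.92696926697935 [ 0.2 -7.4 -0.1]
55 0.219 -35.920499740438096 [-0.2 -7.9  0.8]
58 0.3 -38.905128400348495 [-0.1 -8.4  0.9]
60 0.248 -40.902238109734974 [ 0.5 -7.8  0.4]
62 0.974 -42.664592476167236 [-0.9 -7.2  1. ]
64 1.604 -44.45491595622831 [-0.1 -7.4  0.6]
[ -3.16970327  16.25337273 107.70872814  -0.52668514  55.94773112
 131.57305007] 9.15
```

The stop showed up clearly as a moment rise at 62–64°. Let go, lift, check.

```bash
python3 - <<'E'
from h import *
eoat.open_jaws(); bot.hold(.5)
K=[.5917,.0692]
bot.move_straight(K+[.3],None,.2)
bot.move_pose([.571,.132,.36],[180,0,107])
s=snap("wrist"); cv2.imwrite("pics/w3.png",cv2.resize(s["image"][20:320,170:470],None,fx=2,fy=2,interpolation=cv2.INTER_CUBIC))
print(readout.read_width(),readout.read_t(),s["E"],readout.read_ft_force())
E
```

```text
0.08522088515621365 13.725 [0.54959013 0.20043834 0.47984977] [-0.34208597  0.32387404 -0.57081448]
```

View pics/w3.png

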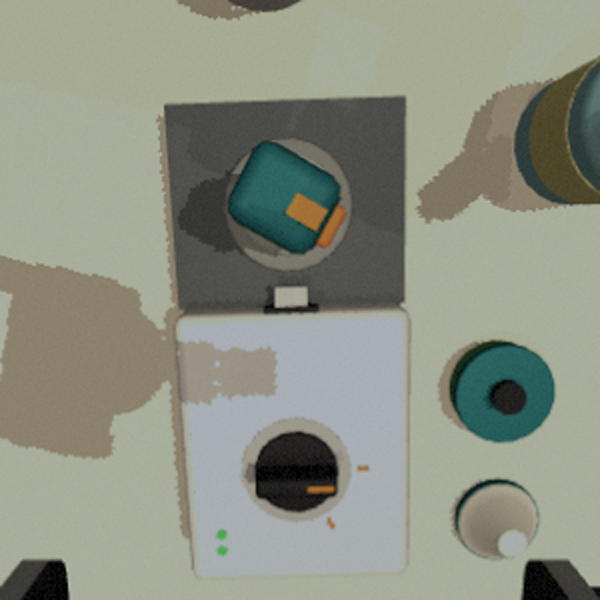

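The bolt is now withdrawn (latch block ends at row ~288 instead of overlapping the flange) and the knob bar is back along dock x. Grasp the handle across the button.

```bash
python3 - <<'E'
from h import *
H=[.5443,.2058]; o=[180,0,77.8]
bot.move_pose(H+[.32],o)
print("hit",bot.move_straight(H+[.183],o,.08,f_stop=10))
f0=np.array(readout.read_ft_force()); eoat.grasp(); bot.hold(.3)
print("w",readout.read_width(),readout.read_grip_force(),"df",np.array(readout.read_ft_force())-f0,readout.read_t())
if .030<readout.read_width()<.0355:
    for dz in (.01,.03,.05,.085):
        st=bot.move_straight(H+[.183+dz],o,.05,f_stop=25)
        print(dz,st,np.array(readout.read_ft_force())-f0)
        if st: break
print(readout.read_t(),readout.read_tcp_pos())
E
```

```text
hit False
w 0.03322789364690563 60.14824390411377 df [ 0.74127856 -0.35754063  1.53896402] 17.0667
0.01 False [-1.4324435  -1.56481658  0.35426742]
0.03 False [-0.86581706 -1.46989952 -0.54679059]
0.05 False [-0.79330029 -0.41120973  0.22206534]
0.085 False [-0.75337954 -0.21109052 -0.38132919]
19.3667 [0.54436541 0.20582026 0.26835224]
```

```bash
python3 - <<'E'
from h import *
H=[.5443,.2058]; o=[180,0,77.8]
for dz in (.095,.11,.14,.175):
    st=bot.move_straight(H+[.183+dz],o,.04,f_stop=25)
    print(dz,st,readout.read_ft_force().round(2) if hasattr(readout.read_ft_force(),'round') else readout.read_ft_force())
    if st: break
bot.hold(.8)
print(readout.read_t(),readout.read_tcp_pos(),readout.read_width(),readout.read_ft_force())
s=snap("side"); cv2.imwrite("pics/s4.png",cv2.resize(s["image"][90:310,180:440],None,fx=2.7,fy=2.7,interpolation=cv2.INTER_CUBIC))
E
```

```text
0.095 False [ 0.37  0.46 -5.49]
0.11 False [ 0.26 -0.23 -5.35]
0.14 False [-0.84  0.07 -4.9 ]
0.175 False [ 0.46 -0.52 -4.84]
23.0167 [0.54429754 0.20579819 0.3580509 ] 0.03331318691544266 [ 0.26268317 -0.42195539 -3.91433218]
```

View pics/s4.png

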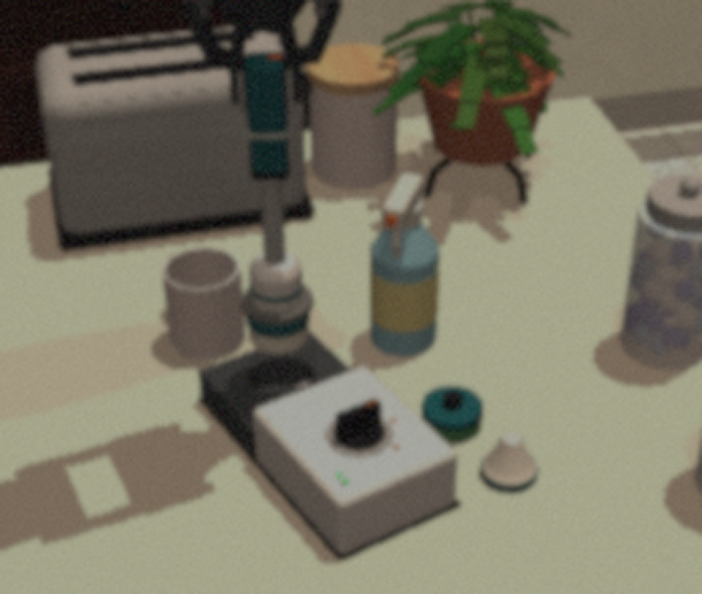

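The side view shows the mast fully out, with the brush hanging clear above the well. It is upright, the full weight is carried, and the other items haven't moved.

```bash
python3 -c "
from cell import bot
print(bot.job_done())"
```

```text
the job is handed in; nothing more can be done
None
```

The job is handed in, with no verdict returned: the knob was turned to its stop and sprang back, and the scrubber is held by its handle, fully extended and upright, with its brush clear above the dock and the other items where they were.

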